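# Hold the step box at its third click

### The arm

A 7-joint arm with a two-finger parallel gripper is mounted at the origin on a cart in front of the work surface, level with it; the furniture and walls round the work are solid. World frame = base frame: x ahead of the robot, y to its left, z up, the work surface at z = 0. Lengths are in m, angles in rad, forces in N, time in s.
With the tool pointing down it reaches from about 0.425 to 0.825 m from the base axis. Payload 3.6 kg.
Tool frame: the origin (TCP) lies where the fingers leave the gripper's body, on its centre line; the fingertips stand 73 mm ahead of it and the grasp point (between the pads) lies 54 mm ahead of it; x points along the fingers, y is the direction in which the jaws open and shut, and the axes are right-handed (so a half turn about x gives the same grasp; the last joint's range is limited). The gripper opens to 85 mm and grips with 20 to 120 N. Pads are 22 mm wide; open, the fingers measure 114 mm over their backs; the gripper's body (76 mm by 85 mm) begins 54 mm behind the grasp point. The pads swing forward as they close: fully open they stand 13 mm farther back than shut.
Start: joints at [-1.252, 0.615, -0.013, 1.423, 0.008, 1.103, -0.04], TCP at [0.22, 0.612, 0.304] pointing down, gripper open.
Joint ranges: [-3.12, 3.12], [-0.3, 2.06], [-1.34, 1.32], [0.26, 2.42], [-1.36, 4.5], [0.01, 1.98], [-2.84, 2.84]. Speed limits (rad/s): [2.79, 2.79, 3.14, 3.14, 3.14, 3.14, 3.14].

### API

Orientations are given as a unit quaternion [x, y, z, w].
In Python, from station import arm, snapshot, camera_info, ticket gives the robot as it stands. Calls block until the motion is done:
- arm.movep(position, orientation): joint-space move of the TCP to a pose.
- arm.line_to(position, velocity=0.15, ori=None): straight line of the TCP; ori=None keeps the orientation; velocity is the mean speed in m/s.
- arm.move_j(angles): joint-space move.
- arm.move_gripper(opening, effort=None): opening from 0.0 (shut) to 1.0 (fully open); effort is the grip in N (None keeps the last); returns when the fingers have stopped.
- arm.pause(seconds).
- arm.ik(position, orientation): joint angles nearest the present ones, or None.
- snapshot(name): name is "side" or "top"; returns the picture (384x512x3 uint8, blue, green, red); there is no depth.
- camera_info(name): a dict with "fx", "fy", "cx", "cy" (pixels), "R" (3x3) and "t" (3): a world point X has camera coordinates R X + t. Camera axes: x right, y down, z forward; pixel columns grow to the right and rows downward; lengths in m; the calibration is good to about 2 mm. A picture is of the moment at which its call begins. camera_info takes no time and is no camera call.
A pose or a line that the arm cannot do raises arm.MotionError and nothing moves.
- ticket.finish_job(): hands the job in, once; it reports no verdict.
Readings, each from a call of its own:
- arm.read_time(): time.
- arm.read_joint_positions(): joint angles.
- arm.read_dq(): joint speeds.
- arm.read_effort(): joint torques, N m.
- arm.read_tool_pos(): TCP position.
- arm.read_eef_rot(): TCP orientation.
- arm.read_ft_force(): force on the tool from outside, world axes, zero at the start.
- arm.read_wrist_torque(): the same for the moment, N m.
- arm.read_opening(): opening from 0.0 (shut) to 1.0 (fully open).
Only numpy, scipy, OpenCV 4.12 (cv2) and the standard library are available. Lean on these libraries where they do the work, as an engineer would, in place of code of your own. Each camera call takes 0.05 s, during which the arm holds its last target.

### The job

The spring-return step knob on the grey test box has to be held on its third step while a reading is taken, but a brown lampholder has been parked on the panel in the way of its pointer. First stand the lampholder upright on the bench, then turn the knob clockwise (seen from above), counting the clicks, to the third stop and not on to the fourth, and finish with the gripper still holding the knob there, because it springs back when let go. Leave the two porcelain insulators where they stand.

Things in the scene. Friction and masses are not known exactly. Their poses are not given: they have to be found in the camera images.
- step_box: grey metal test box fixed to the bench, 170 (x) x 210 (y) mm, top panel 50 mm high; two binding posts 17 mm high at its near corners. Origin: centre of its underside, below the knob's axis; louvred front at -x. Black marks on the panel, 75 mm from the axis: a bar where the pointer rests (100 deg from +x towards +y), then clockwise, 25 deg apart, five round studs, one per stop
- step_knob (a joint): knob angle, rad: 0 at rest on its end stop, growing clockwise seen from above. Stops (clicks) 0.436 rad apart: third 1.309, fourth 1.745, fifth 2.18 (far end). A spring drives it back to 0 when let go (0.055 N m at rest, 0.12 at the third stop); the clicks add a ripple of 0.045 N m that opposes turning just after a stop and helps just before the next. Peak about 0.17 N m
- knob_grip (a point): grip point of the step knob, on its vertical axis, 86 mm above the bench. Upright black bar 46 mm long, 14 mm thick, 15 to 45 mm above the panel, over a skirt 52 mm wide, 8 mm high. The point turns with the knob: x along the bar towards the pointer, y across the bar (fingers on the faces at +-7 mm), z up. Flat dark steel pointer 10 mm wide along +x to 66 mm, 3 to 7 mm above the panel
- lampholder_centre (a point): centre, half-way up, of the brown moulded lampholder on the box's panel, 50 to 71 mm from the knob's axis, in the pointer's way: round, 43 mm diameter, 62 mm high, narrower above, about 90 g; z is its axis. On the bench this point is 31 mm high. Fingers on its two sides along the circle round the knob stay clear of the knob. The bench 0.2 m to the right of the box (world -y) is free
- large_insulator: large porcelain bobbin insulator standing loose on the bench behind the box, 42 mm diameter, 46 mm high; bystander, origin at the centre of its underside. (A tall fixed equipment box, about 0.3 m, stands on the bench at the left: pass above it)
- small_insulator: small porcelain bobbin insulator standing loose on the bench to the right of and behind the box, 34 mm diameter, 38 mm high; bystander, origin at the centre of its underside
Mind the look-alikes: they are no part of the job. What is shaped like the part that bears lampholder_centre but orange or purple is not meant.

How it is judged:
On the way, in this order (a step that is already met when the one before it is completed fails the run):
1. the lampholder stands upright on the bench, let go (height (world z) of lampholder_centre below 0.036 m and angle between lampholder_centre's own z axis and vertical below 0.12 rad and contact force between the fingers and lampholder below 0.05 N), for 0.2 s.
2. the gripper holds the knob at the third stop (value of joint step_knob between 1.15 and 1.47 rad and contact force between the fingers and step_knob above 1 N), for 0.5 s.
At the end, for the whole second after the job is handed in: the fingers hold the step knob (contact force over 1 N), still, at the third stop (joint 1.15 to 1.47 rad; the stop is at 1.309), and the lampholder stands upright on the bench (centre below 36 mm, within 0.12 rad of upright) (all of step 2 and velocity of joint step_knob between -0.15 and 0.15 rad/s and height (world z) of lampholder_centre below 0.036 m and angle between lampholder_centre's own z axis and vertical below 0.12 rad); the arm keeps its last pose, push and grip.
It fails at once if the knob is turned on past the third stop towards the fourth (value of joint step_knob above 1.6 rad).
It fails at once if the knob is turned while the lampholder is not yet on the bench (value of joint step_knob above 0.3 rad and height (world z) of lampholder_centre above 0.045 m).
It fails at once if one of the two porcelain insulators is moved by more than 30 mm (distance of any of large_insulator, small_insulator from where it was at the start of the episode above 0.03 m).
It also fails if it takes over 67 s, if anything falls off the work surface, if the arm or the gripper's body presses on something with over 40 N, if the wrist force passes 120 N, or if a joint passes its speed limit or range.

## Working session

There is one attempt and no reset: what is moved stays moved. The work goes in short steps, each a Python script; the robot and the scene stay as the last script left them, time stands still between calls to the robot, and variables do not carry over. Pictures are saved under pics/ and viewed, and the job is handed in when it is done.

```bash
mkdir -p pics; ls; python3 - <<'E'
from station import arm, snapshot, camera_info
import cv2
for n in("side","top"):
    im=snapshot(n); cv2.imwrite(f"pics/{n}0.png",im); c=camera_info(n); print(n,c)
print(arm.read_time(),arm.read_tool_pos(),arm.read_eef_rot())
E
```

```text
pics
side {'fx': 419.15524567121173, 'fy': 419.15524567121173, 'cx': 257.70498990665914, 'cy': 194.09968517497123, 'R': array([[ 0.32344561,  0.94624181,  0.00306271],
       [ 0.77889658, -0.26440275, -0.56869263],
       [-0.53731095,  0.18632667, -0.82254441]]), 't': array([-0.08158693, -0.43500096,  1.40542227])}
top {'fx': 474.4634464210519, 'fy': 474.4634464210519, 'cx': 257.9490448616318, 'cy': 193.65566428777353, 'R': array([[-0.07193872, -0.99738342, -0.00715057],
       [-0.97707652,  0.0719106 , -0.20037548],
       [ 0.20036538, -0.00742811, -0.97969308]]), 't': array([-0.08745408,  0.60999752,  0.91246709])}
0.1 [0.22010028 0.61104602 0.30281519] [ 0.12077517  0.69671089 -0.12244619  0.69642962]
```

View pics/side0.png

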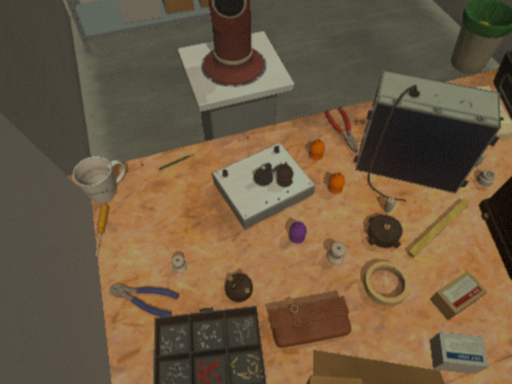

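View pics/top0.png

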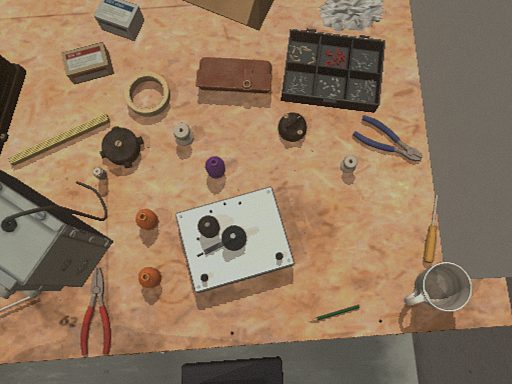

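```bash
python3 - <<'E'
import cv2
t=cv2.imread("pics/top0.png"); s=cv2.imread("pics/side0.png")
cv2.imwrite("pics/topc.png",cv2.resize(t[175:305,120:310],None,fx=4.2,fy=4.2,interpolation=cv2.INTER_CUBIC))
cv2.imwrite("pics/sidec.png",cv2.resize(s[130:280,160:360],None,fx=4,fy=4,interpolation=cv2.INTER_CUBIC))
E
```

```text
(no output)
```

View pics/topc.png

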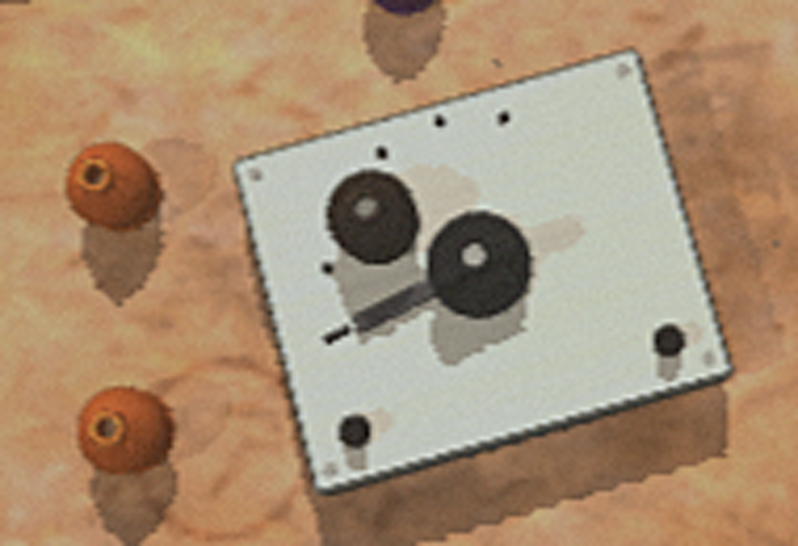

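View pics/sidec.png

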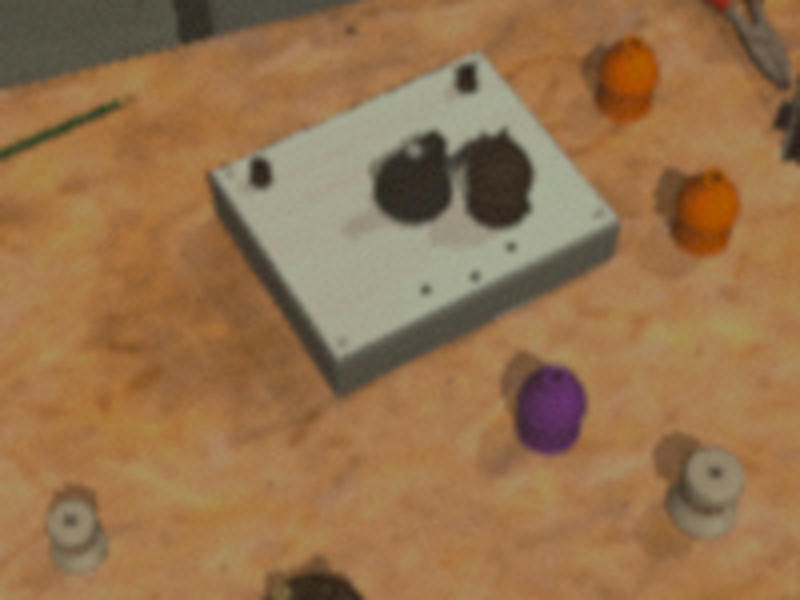

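```bash
cat > h.py <<'E'
import numpy as np, cv2
from station import arm, snapshot, camera_info
from scipy.spatial.transform import Rotation as Ro
def unproj(n,uv,z):
    c=camera_info(n); R=np.array(c["R"]);t=np.array(c["t"])
    d=R.T@np.array([(uv[0]-c["cx"])/c["fx"],(uv[1]-c["cy"])/c["fy"],1]); o=-R.T@t
    return o+d*(z-o[2])/d[2]
def proj(n,X):
    c=camera_info(n); p=np.array(c["R"])@np.asarray(X)+c["t"]; return np.array([c["fx"]*p[0]/p[2]+c["cx"],c["fy"]*p[1]/p[2]+c["cy"]])
def tri(a,b):
    A=[];y=[]
    for n,uv in(("top",a),("side",b)):
        c=camera_info(n);R=np.array(c["R"]);t=np.array(c["t"])
        d=R.T@np.array([(uv[0]-c["cx"])/c["fx"],(uv[1]-c["cy"])/c["fy"],1]);d/=np.linalg.norm(d);o=-R.T@t
        P=np.eye(3)-np.outer(d,d);A.append(P);y.append(P@o)
    return np.linalg.lstsq(np.vstack(A),np.hstack(y),rcond=None)[0]
def quat(yaw): # tool x down, tool y at world yaw
    x=np.array([0,0,-1.]);y=np.array([np.cos(yaw),np.sin(yaw),0]);return Ro.from_matrix(np.c_[x,y,np.cross(x,y)]).as_quat()
E
python3 - <<'E'
from h import *
tc=lambda p:(119.5+(p[0]+.5)/4.2+0,174.5+(p[1]+.5)/4.2)
sc=lambda p:(159.5+(p[0]+.5)/4,129.5+(p[1]+.5)/4)
T=[(238,160),(633,50),(730,373),(322,492)]
C=np.array([unproj("top",tc(p),.05) for p in T]);print(C,C.mean(0))
e=[np.linalg.norm(C[i]-C[(i+1)%4]) for i in range(4)];print(e)
S=[(617,222),(340,372),(210,176),(480,55)]
D=np.array([unproj("side",sc(p),.05) for p in S]);print(D,D.mean(0))
ax=(C.mean(0)+D.mean(0))/2
v=(C[1]-C[0])+(C[2]-C[3]); print("yaw y",np.degrees(np.arctan2(-v[1],-v[0]))-90)
v=(C[0]-C[3])+(C[1]-C[2]); print("yaw x",np.degrees(np.arctan2(v[1],v[0])))
v=(D[0]-D[3])+(D[1]-D[2]); print("yaw x",np.degrees(np.arctan2(v[1],v[0])))
for p in[(337,333),(328,268),(381,152),(440,121),(503,117)]:
    q=unproj("top",tc(p),.05)-C.mean(0);print(np.hypot(*q[:2]),np.degrees(np.arctan2(q[1],q[0])))
print("knob top tri",tri(tc((474,254)),sc((416,148))))
print("lamp top tri",tri(tc((366,207)),sc((500,135))))
for n,p in(("purple",(0,0)),):pass
print("insul", unproj("top",(183,140),0),unproj("top",(348,170),0),"purple",unproj("top",(215,172),0.02))
for z in(.075,.081,.09):print(z,unproj("top",tc((373,216)),z)-ax,unproj("side",sc((499,180)),z)-ax)
E
```

```text
[[ 0.57670732  0.03926206  0.05      ]
 [ 0.61759882 -0.1584545   0.05      ]
 [ 0.45595329 -0.19262452  0.05      ]
 [ 0.41416635  0.0054097   0.05      ]] [ 0.51610645 -0.07660182  0.05      ]
[np.float64(0.20190085349808537), np.float64(0.1652176327803899), np.float64(0.20239490703447913), np.float64(0.16602876106583364)]
[[ 0.57886443  0.03836887  0.05      ]
 [ 0.6273687  -0.16127234  0.05      ]
 [ 0.46084424 -0.19560681  0.05      ]
 [ 0.41979126  0.00555812  0.05      ]] [ 0.52171716 -0.07823804  0.05      ]
yaw y 11.80024871043075
yaw x 11.850166752987676
yaw x 11.652272054177958
0.07641311348750139 111.00556418282721
0.07433303890385956 86.67937984532725
0.0748885524243284 37.46965689025757
0.0744517447600916 12.204150887482596
0.07410352473808973 -11.96219569506992
knob top tri [ 0.51656748 -0.07564153  0.09687418]
lamp top tri [ 0.5389261  -0.02951546  0.11760071]
insul [0.74922305 0.02653834 0.        ] [ 0.65310674 -0.33380038  0.        ] purple [ 0.66501769 -0.04263481  0.02      ]
0.075 [0.02174489 0.04935686 0.025     ] [0.02215452 0.04890138 0.025     ]
0.081 [0.02089159 0.04874286 0.031     ] [0.02632263 0.0469503  0.031     ]
0.09 [0.01961164 0.04782185 0.04      ] [0.03257481 0.04402369 0.04      ]
```

The brown lampholder at top px (209,226) is right beside the knob at (233,238). It is the only brown one on the panel. The purple piece (215,167) and the orange ones (147,219) and (149,277) stand on the bench and are decoys. The crop confirms this. Next I check kinematics before moving.

```bash
python3 - <<'E'
from h import *
np.set_printoptions(precision=3,suppress=True)
print(Ro.from_quat(arm.read_eef_rot()).as_matrix())
print("pencil",unproj("top",(312,320),0),unproj("top",(358,308),0),"tallbox",[unproj("top",p,.3)[:2].round(2) for p in((0,175),(110,240),(60,290))])
for a in(155,-25,140,-40): print(a,arm.ik([.539,-.029,.135],quat(np.radians(a))),arm.ik([.50,-.31,.085],quat(np.radians(a))))
for a in(21.8,-15,-53.2,-60,201.8,165,126.8,120): print(a,arm.ik([.5170,-.0765,.14],quat(np.radians(a))))
print(arm.ik([.22,.61,.45],arm.read_eef_rot()))
E
```

```text
[[-0.001  0.339  0.941]
 [-0.002  0.941 -0.339]
 [-1.    -0.002  0.   ]]
pencil [ 0.34  -0.224  0.   ] [ 0.357 -0.322  0.   ] tallbox [array([0.61, 0.27]), array([0.5, 0.1]), array([0.43, 0.17])]
155 [ 0.226  0.696 -0.33   1.907  0.377  0.599  2.358] [ 0.815  0.857 -0.493  1.787  0.624  0.659  2.665]
-25 [-0.213  0.702  0.353  1.921 -0.413  0.59  -0.026] [ 0.383  0.816  0.22   1.801 -0.305  0.558  0.36 ]
140 [ 0.185  0.689 -0.266  1.908  0.307  0.584  2.163] [ 0.752  0.835 -0.384  1.789  0.501  0.616  2.51 ]
-40 [-0.248  0.712  0.411  1.922 -0.477  0.605 -0.226] [ 0.363  0.82   0.254  1.802 -0.35   0.564  0.139]
21.8 [-0.008  0.656  0.173  1.962 -0.205  0.54   0.686]
-15 [-0.086  0.668  0.293  1.964 -0.345  0.557  0.181]
-53.2 [-0.166  0.687  0.42   1.967 -0.486  0.587 -0.348]
-60 [-0.181  0.692  0.444  1.967 -0.511  0.594 -0.442]
201.8 [-0.525  0.962  1.13   1.977 -1.09   0.992 -1.595]
165 [ 0.347  0.676 -0.37   1.95   0.419  0.59   2.578]
126.8 [ 0.232  0.656 -0.193  1.954  0.226  0.551  2.099]
120 [ 0.213  0.654 -0.163  1.955  0.191  0.547  2.013]
[-1.255  0.533 -0.007  1.163  0.004  1.449 -0.036]
```

```bash
python3 - <<'E'
from h import *
np.set_printoptions(precision=3,suppress=True)
q=quat(np.radians(-25))
arm.line_to([.22,.611,.46],.2)
arm.movep([.45,.30,.46],quat(np.radians(25)))
arm.movep([.539,-.029,.40],q)
arm.line_to([.539,-.029,.23],.2)
print(arm.read_time(),arm.read_tool_pos(),arm.read_ft_force())
for n in("side","top"): cv2.imwrite(f"pics/{n}1.png",snapshot(n))
t=cv2.imread("pics/side1.png")
cv2.imwrite("pics/side1c.png",cv2.resize(t[80:280,160:400],None,fx=3,fy=3,interpolation=cv2.INTER_CUBIC))
E
```

```text
4.775 [ 0.54  -0.029  0.231] [ 0.523  0.176 -0.986]
```

View pics/side1c.png

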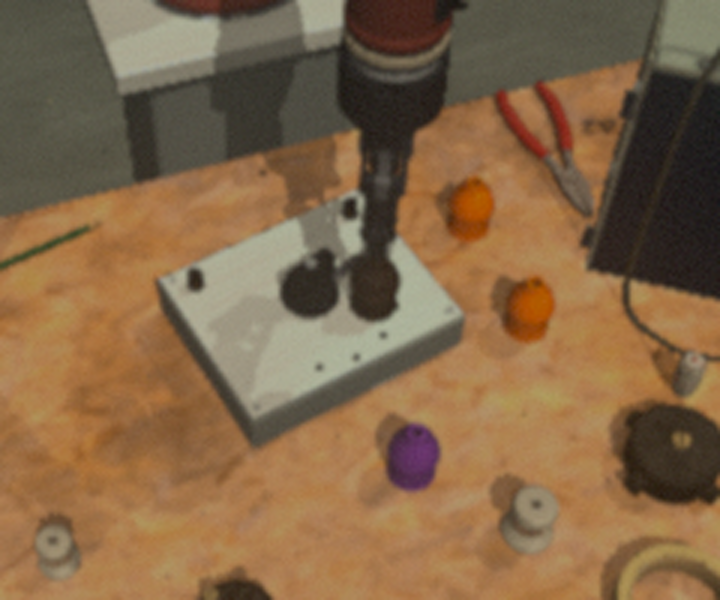

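View pics/top1.png

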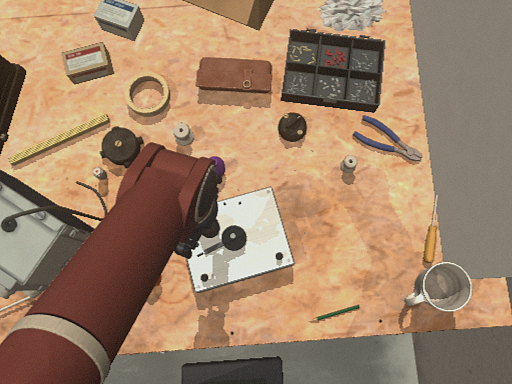

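Both fingers straddle the brown lampholder (side crop 375,285) and are clear of the knob. I descend and grip.

```bash
python3 - <<'E'
from h import *
np.set_printoptions(precision=3,suppress=True)
f0=arm.read_ft_force()
arm.line_to([.539,-.029,.136],.1)
print(arm.read_tool_pos(),arm.read_ft_force()-f0)
arm.move_gripper(0.0,30)
print(arm.read_opening(),arm.read_ft_force()-f0,arm.read_wrist_torque())
arm.line_to([.539,-.029,.20],.1)
print(arm.read_opening(),arm.read_ft_force()-f0,arm.read_time())
for n in("side","top"): cv2.imwrite(f"pics/{n}2.png",snapshot(n))
t=cv2.imread("pics/side2.png")
cv2.imwrite("pics/side2c.png",cv2.resize(t[80:280,160:400],None,fx=3,fy=3,interpolation=cv2.INTER_CUBIC))
E
```

```text
[ 0.539 -0.029  0.137] [ 0.521 -0.904  0.574]
0.469533967492402 [-0.497 -0.11   4.607] [ 0.038  0.185 -0.064]
0.47052597798888457 [-0.566 -1.083 -1.959] 7.25
```

View pics/side2c.png

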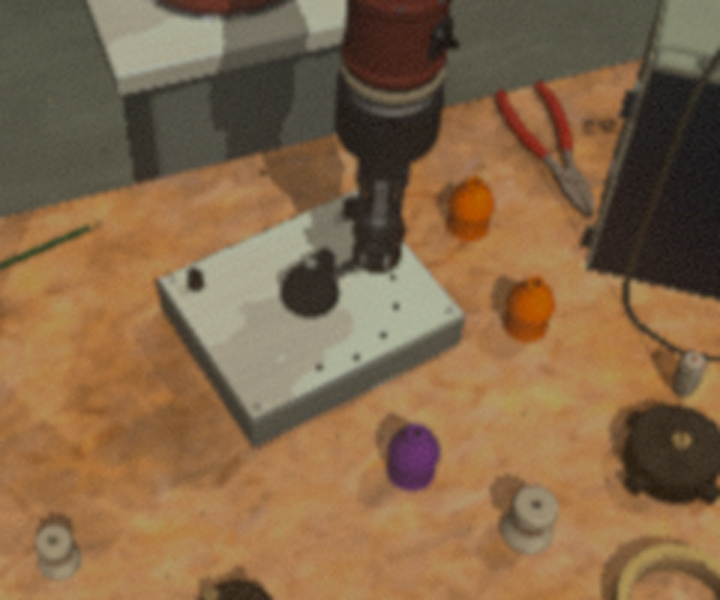

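The lampholder is off the panel and held, with the opening at 0.47 (about 40 mm). I carry it right and set it down by feel.

```bash
python3 - <<'E'
from h import *
np.set_printoptions(precision=3,suppress=True)
arm.line_to([.539,-.029,.24],.2)
arm.line_to([.50,-.33,.24],.2)
arm.line_to([.50,-.33,.105],.12)
f0=arm.read_ft_force();z=.096
print(arm.read_opening(),f0,arm.read_time())
while z>.080:
    arm.line_to([.50,-.33,z],.03)
    f=arm.read_ft_force()-f0
    print(round(z,4),arm.read_tool_pos()[2],f)
    if f[2]>3: break
    z-=.002
print(arm.read_time())
for n in("side","top"): cv2.imwrite(f"pics/{n}3.png",snapshot(n))
t=cv2.imread("pics/side3.png")
cv2.imwrite("pics/side3c.png",cv2.resize(t[60:260,50:290],None,fx=3,fy=3,interpolation=cv2.INTER_CUBIC))
E
```

```text
0.46513275166800644 [ 0.418 -0.517 -0.685] 10.6417
0.096 0.09577869232740671 [-0.332 -0.648 -0.952]
0.094 0.09390794795714444 [-0.035  1.228 -0.493]
0.092 0.09185448096642175 [-0.299 -0.352 -0.735]
0.09 0.08982811290778234 [-0.862  0.712 -0.649]
0.088 0.08781280913032775 [ 0.007 -0.052  0.173]
0.086 0.08669591952496344 [-0.322  1.165  5.002]
12.3417
```

View pics/side3c.png

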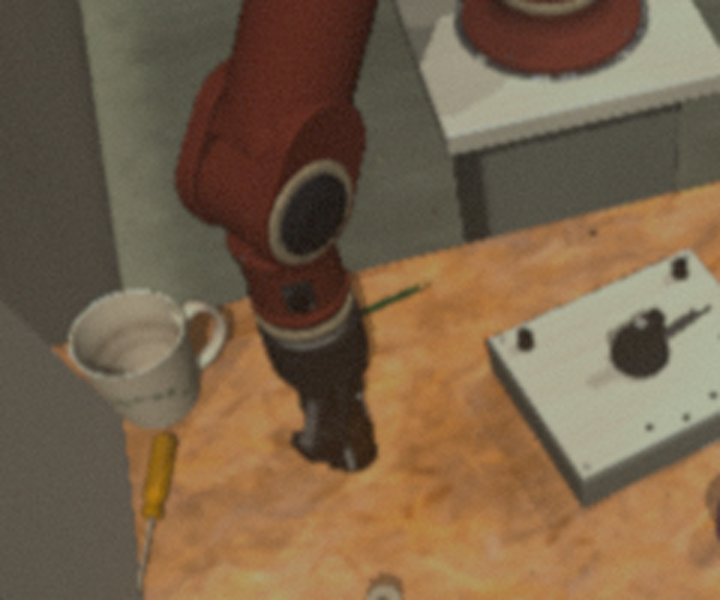

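Contact came at TCP z 0.087, as expected for an upright part. I release and retreat.

```bash
python3 - <<'E'
from h import *
np.set_printoptions(precision=3,suppress=True)
arm.move_gripper(1.0)
arm.pause(.2)
p=arm.read_tool_pos()
arm.line_to([.50,-.33,.26],.12)
q=quat(np.radians(21.8))
arm.movep([.517,-.0765,.26],q)
print(arm.read_time(),arm.read_tool_pos(),arm.read_opening(),arm.read_ft_force())
for n in("side","top"): cv2.imwrite(f"pics/{n}4.png",snapshot(n))
t=cv2.imread("pics/side4.png")
cv2.imwrite("pics/side4c.png",cv2.resize(t[80:280,110:350],None,fx=3,fy=3,interpolation=cv2.INTER_CUBIC))
t=cv2.imread("pics/top4.png")
cv2.imwrite("pics/top4c.png",cv2.resize(t[130:330,150:390],None,fx=3,fy=3,interpolation=cv2.INTER_CUBIC))
E
```

```text
15.7583 [ 0.517 -0.079  0.26 ] 1.0009167276805548 [ 0.246 -0.283  0.028]
```

View pics/side4c.png

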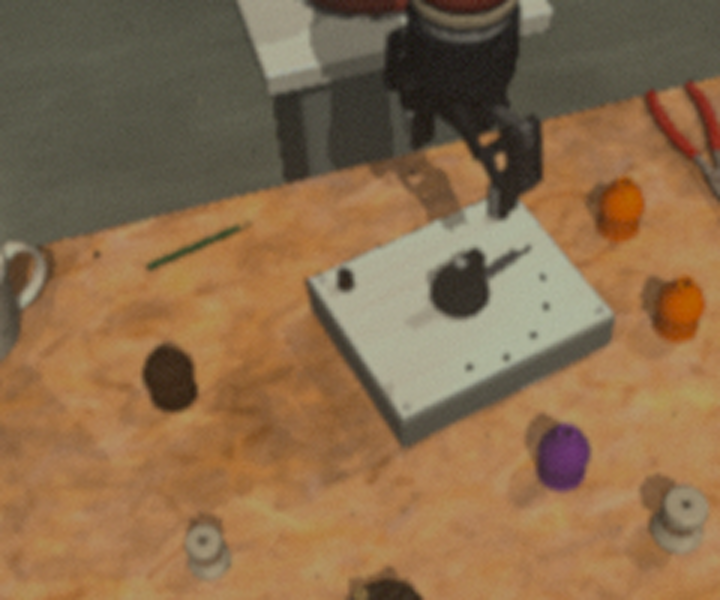

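View pics/top4c.png

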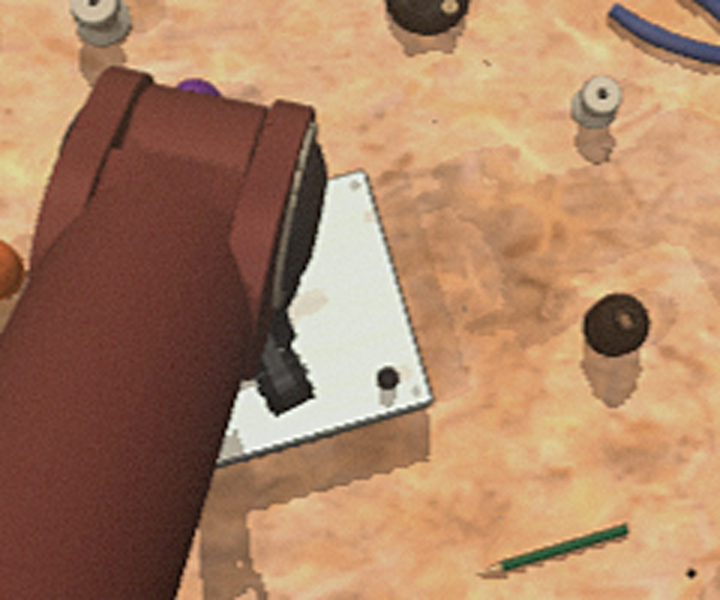

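The lampholder stands upright on the bench (top crop 616,325; side crop 170,378). The knob is free and its pointer still rests at the bar. I descend onto the knob and grip it.

```bash
python3 - <<'E'
from h import *
np.set_printoptions(precision=3,suppress=True)
print(proj("top",[.5,-.33,.031]),proj("side",[.5,-.33,.031]))
f0=arm.read_ft_force()
arm.line_to([.517,-.0765,.18],.15)
arm.line_to([.517,-.0765,.140],.08)
arm.pause(.2)
print(arm.read_tool_pos(),arm.read_ft_force(),arm.read_wrist_torque())
arm.move_gripper(0.0,20); arm.pause(.2)
print(arm.read_opening(),arm.read_tool_pos(),arm.read_ft_force(),arm.read_wrist_torque())
y=Ro.from_quat(arm.read_eef_rot()).as_matrix()[:,1];print(np.degrees(np.arctan2(y[1],y[0])))
print(arm.read_time())
for n in("side","top"): cv2.imwrite(f"pics/{n}5.png",snapshot(n))
t=cv2.imread("pics/side5.png")
cv2.imwrite("pics/side5c.png",cv2.resize(t[120:240,190:340],None,fx=5,fy=5,interpolation=cv2.INTER_CUBIC))
E
```

```text
[356.959 237.75 ] [165.061 203.711]
[ 0.517 -0.077  0.141] [ 0.234 -1.05   0.824] [ 0.048 -0.028 -0.032]
0.15920320424656942 [ 0.517 -0.077  0.14 ] [-1.969 -0.679  3.419] [-0.039  0.34   0.086]
21.796578958522186
18.2417
```

View pics/side5c.png

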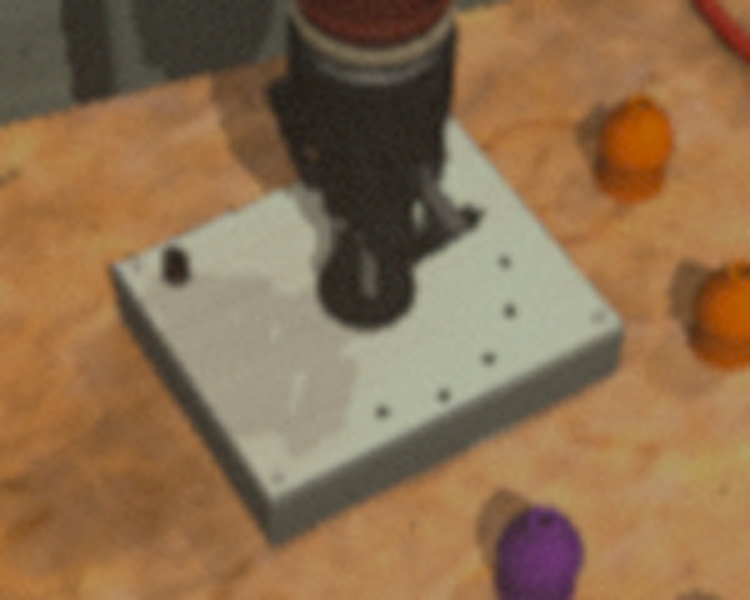

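The bar is gripped: opening 0.159 is 13.5 mm, and lateral force is about 2 N. I firm up the grip and turn clockwise in small steps, logging forces and torque.

```bash
python3 - <<'E'
from h import *
np.set_printoptions(precision=2,suppress=True)
arm.move_gripper(0.0,60)
print(arm.read_opening(),arm.read_ft_force(),arm.read_wrist_torque())
for d in range(5,51,5):
    arm.movep([.517,-.0765,.140],quat(np.radians(21.8-d)))
    y=Ro.from_quat(arm.read_eef_rot()).as_matrix()[:,1]
    f=arm.read_ft_force()
    print(d,round(21.8-np.degrees(np.arctan2(y[1],y[0])),2),arm.read_tool_pos()*1000,f,arm.read_wrist_torque(),round(arm.read_opening(),4),round(arm.read_time(),2))
    if np.linalg.norm(f)>25: print("stop");break
for n in("side","top"): cv2.imwrite(f"pics/{n}6.png",snapshot(n))
t=cv2.imread("pics/side6.png")
cv2.imwrite("pics/side6c.png",cv2.resize(t[120:240,190:340],None,fx=5,fy=5,interpolation=cv2.INTER_CUBIC))
E
```

```text
0.15331345922409823 [-2.91 -0.12  5.63] [-0.07  0.5   0.04]
5 4.99 [516.7  -76.63 140.17] [-2.53 -0.66  5.51] [-0.1   0.5   0.11] 0.1525 18.81
10 10.0 [516.7  -76.62 140.17] [-3.46 -0.34  6.59] [-0.1   0.54  0.07] 0.1514 19.06
15 15.02 [516.68 -76.64 140.17] [-2.43 -1.02  5.21] [-0.06  0.56  0.07] 0.1514 19.31
20 20.02 [516.68 -76.65 140.18] [-2.65  0.21  5.9 ] [-0.06  0.63 -0.01] 0.1506 19.56
25 25.0 [516.66 -76.64 140.17] [-2.47 -0.21  5.42] [-0.11  0.62  0.09] 0.1525 19.81
30 29.97 [516.69 -76.62 140.18] [-2.47 -0.26  6.49] [-0.1   0.61  0.08] 0.155 20.06
35 34.98 [516.68 -76.62 140.17] [-2.88 -0.36  6.27] [-0.11  0.6   0.02] 0.1545 20.31
40 40.0 [516.65 -76.66 140.17] [-3.72  0.12  6.08] [-0.1   0.59  0.09] 0.1502 20.56
45 45.0 [516.67 -76.64 140.18] [-3.54 -0.44  5.4 ] [-0.11  0.66  0.05] 0.1533 20.81
50 49.98 [516.67 -76.66 140.17] [-3.07  0.32  5.71] [-0.12  0.68  0.1 ] 0.1523 21.06
```

View pics/side6c.png

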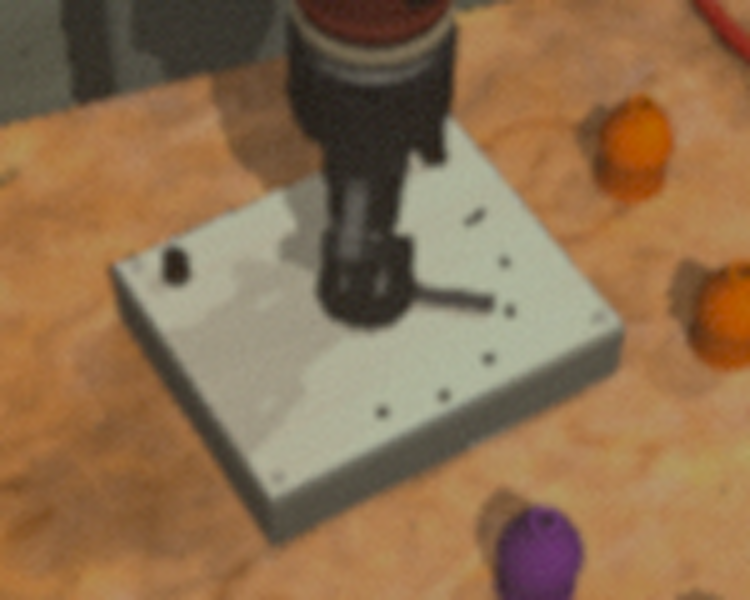

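The pointer tip (493,303) has followed to just about the second stud (510,311). I turn on to 75 deg and measure.

```bash
python3 - <<'E'
from h import *
np.set_printoptions(precision=2,suppress=True)
for d in (55,60,65,70,75):
    arm.movep([.517,-.0765,.140],quat(np.radians(21.8-d)))
    f=arm.read_ft_force()
    print(d,f,arm.read_wrist_torque(),round(arm.read_opening(),4),round(arm.read_time(),2))
    if np.linalg.norm(f)>25: print("stop");break
arm.pause(.3)
im=snapshot("side");cv2.imwrite("pics/side7.png",im);cv2.imwrite("pics/top7.png",snapshot("top"))
cv2.imwrite("pics/side7c.png",cv2.resize(im[120:240,190:340],None,fx=5,fy=5,interpolation=cv2.INTER_CUBIC))
for a in(0.436*2,1.15,1.309,1.47):
    th=np.radians(111.8)-a
    uv=proj("side",[.517+.066*np.cos(th),-.0765+.066*np.sin(th),.055])
    print(a,((uv[0]+.5-190)*5-.5,(uv[1]+.5-120)*5-.5))
E
```

```text
55 [-3.05 -0.59  5.88] [-0.1   0.71  0.13] 0.1515 21.41
60 [-3.02 -0.38  6.25] [-0.14  0.64  0.15] 0.1531 21.66
65 [-3.63 -0.17  5.93] [-0.03  0.65  0.06] 0.1522 21.91
70 [-2.71 -0.7   5.91] [-0.05  0.67  0.09] 0.152 22.16
75 [-2.34  0.9   6.7 ] [-0.12  0.67  0.11] 0.1519 22.41
0.872 (np.float64(495.50063781977354), np.float64(304.4603472553217))
1.15 (np.float64(486.16136149151896), np.float64(332.4111481776812))
1.309 (np.float64(476.46406463082724), np.float64(347.17449075180525))
1.47 (np.float64(463.66545175232955), np.float64(360.6899792419388))
```

View pics/side7c.png

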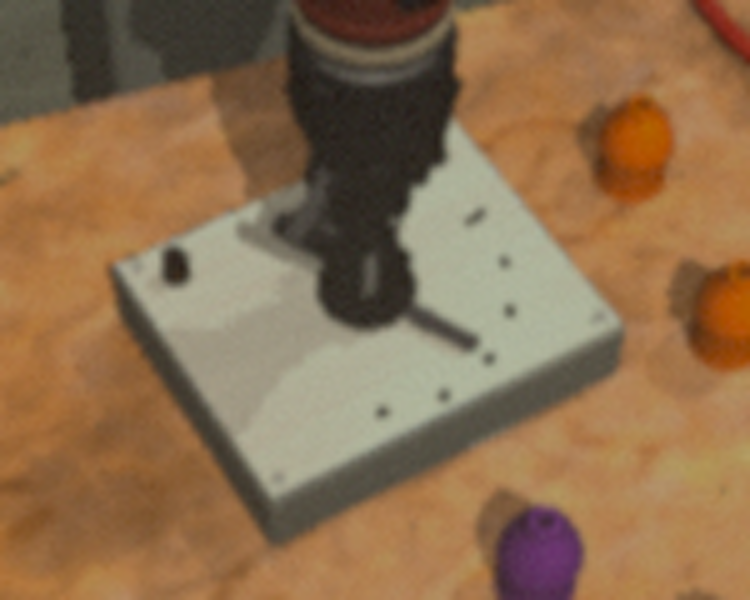

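View pics/top7.png

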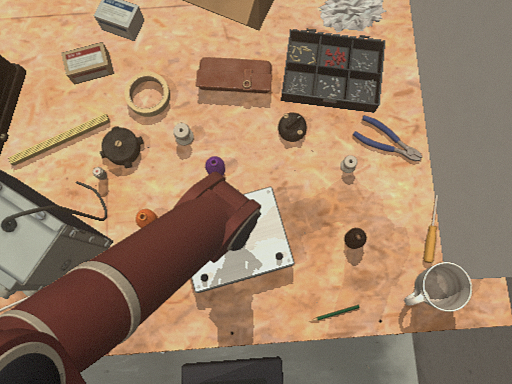

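The pointer tip (474,343) is in line with the third stud (489,358); the prediction for 1.309 rad is (476,347). The lampholder is upright at top px (355,238), and the insulators at (183,133) and (349,163) are unmoved. I check that the hold is steady, then hand in.

```bash
python3 - <<'E'
from h import *
from station import ticket
arm.pause(1.0)
im=snapshot("side");old=cv2.imread("pics/side7.png")
cv2.imwrite("pics/side8.png",im)
a=cv2.absdiff(cv2.GaussianBlur(im,(5,5),0),cv2.GaussianBlur(old,(5,5),0))
print(a.max(),abs(arm.read_dq()).max(),arm.read_opening(),arm.read_ft_force(),arm.read_wrist_torque(),arm.read_time())
if a.max()<25: ticket.finish_job(); print("handed in")
E
```

```text
6 0.001741117554856483 0.1547908394757416 [-3.07046322 -1.50688346  6.28980426] [-0.08076641  0.63530132  0.13793836] 23.8583
the job is handed in; nothing more can be done
handed in
```

The job is handed in. The brown lampholder stands upright on the bench at about (0.50, -0.33), and the gripper is still holding the knob at the third stop with a commanded 60 N.

- **Lampholder:** I lifted it off the panel and set it down by feel. Contact came at the height expected for an upright part. Later pictures show it upright and let go.
- **Knob:** I turned it 75 degrees clockwise in 5-degree steps. The pointer lines up with the third stud, within about a degree or two of the position predicted for 1.309 rad. I counted the stops by angle and pictures, because the wrist torque was too noisy to show the clicks clearly.
- **Hold:** Two pictures more than a second apart showed no movement. The wrist force was about 7 N, and the clock read 23.9 s of the 67 s allowed.
- **Insulators:** Both stood where they started in the last top picture.

No check failed or disagreed, apart from the box position: the two cameras put it about 5 mm apart. I used the top camera's value, which matched the panel marks, and the grip and turn showed only a few newtons sideways.

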